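Lay a book face down on the scanner

TASK

The book's front cover is to be scanned. With the fingertips only, never gripping or lifting the book, tip it over gently onto its cover on the scanner glass (lower it all the way, do not let it drop), then push it along the glass until it lies flush against both stops of the marked corner, the left one and the rear one. Then press the round start button and let go. Do not shift the sticky notes, the mug or the dropper bottle.

Things in the scene. Friction and masses are not known exactly. Their poses are not given: they have to be found in the camera images.
- scanner: flatbed scanner, fixed, 290 mm deep (x) x 430 mm wide (y), 51 mm high; origin at the centre of its underside. At yaw 0 its x points away from the robot, its y to the robot's left. The glass (216 x 297 mm) spans x -110..106 and y -107..190 mm, its top at z 46 mm; the flat frame round it has its top at z 51 mm. The control panel lies right of the glass
- corner (a point): the glass corner at its left rear, at glass height (scanner frame 106, 190, 46 mm), axes as the scanner's; an arrow on the frame points at it. The frame's inner edges, 5 mm higher than the glass, are the stops: the left stop runs from here towards -x, the rear stop towards -y
- lid: the scanner's lid, 18 mm thick, hinged along the rear (scanner x = 130 mm, where its origin lies), standing open behind the glass up to 330 mm above the desk, leaning back 5 to 12 degrees; its stiff hinge holds it there
- book: rigid paperback, 24 mm thick (x -12..12), 149 mm wide (y -74..75), 193 mm tall (z), 0.25 to 0.42 kg, origin at the middle of its foot. It starts upright on the glass, its back (+x side) 4 to 26 mm from the left stop, its front cover (-x side) towards the free glass to the right. It overbalances at 7 degrees. On its cover its x points up, its foot faces the left stop
- foot_corner (a point): the corner of the book's foot on the front cover side at the end towards the rear of the scanner (book frame -12, -74, 0 mm); it has to come to the point corner
- foot_edge (a point): middle of the edge between foot and front cover, over which the book tips (book frame -12, 0, 0 mm)
- head_edge (a point): middle of the edge between head and front cover (book frame -12, 0, 193 mm)
- start_button (a joint): the round start button, 28 mm across, on the control panel; its travel in m: 0 up, 0.006 fully down; 5 N press it fully down, and it springs back
- start_button_top (a point): centre of the top of the start button; press straight down
- sticky_block: block of yellow sticky notes, 51 x 51 x 14 mm, lying on the rear part of the control panel; loose, leave alone; origin at the centre of its underside
- mug: dotted mug, 82 x 117 x 91 mm, at the front left of the desk; leave alone; origin at the centre of its underside
- dropper: small brown dropper bottle, 33 mm across, 102 mm tall, left of the scanner; leave alone; origin at the centre of its underside

How it is judged:
On the way, in this order (a step that is already met when the one before it is completed fails the run):
1. the book lies at rest on its front cover on the glass (angle between book's own x axis and vertical below 0.06 rad and z of head_edge in the frame of scanner below 0.052 m and linear speed of book below 0.1 m/s), for 0.2 s.
2. the book lies flush in the marked corner (angle between book's own x axis and vertical below 0.06 rad and distance between foot_corner and corner below 0.008 m and angle between the z axis of book and the y axis of scanner, either way round below 0.05 rad), for 0.2 s.
3. the start button is pressed down (value of joint start_button above 0.004 m), for 0.05 s.
At the end, for the whole second after the job is handed in: the book lies still, flat on its front cover (within 0.06 rad), its foot corner within 8 mm of the glass corner and its foot parallel to the left stop within 0.05 rad, and the start button has come up again (all of step 2 and linear speed of book below 0.02 m/s and value of joint start_button below 0.0015 m); the robot touches nothing.
It fails at once if the book comes down hard: in the last 30 degrees it turns faster than 3.5 rad/s, as after a drop of its head by more than 15 mm (angle between book's own x axis and vertical below 0.52 rad and angular speed of book above 3.5 rad/s).
It fails at once if the book is lifted: the edge it tips over rises more than 20 mm off the glass (height (world z) of foot_edge above 0.066 m).
It fails at once if the book is gripped: squeezed with more than 35 N while it is clear of the stops (contact force between book and the fingers above 35 N and y of foot_corner in the frame of scanner below 0.182 m and x of foot_corner in the frame of scanner below 0.098 m).
It fails at once if the start button goes down before the book lies in the corner (value of joint start_button above 0.004 m and distance between foot_corner and corner above 0.012 m).
It fails at once if sticky notes, mug or dropper bottle are moved by more than 30 mm (distance of any of sticky_block, mug, dropper from where it was at the start of the episode above 0.03 m).
It also fails if it takes over 67 s, if anything falls off the work surface, if the arm or the gripper's body presses on something with over 40 N, if the wrist force passes 120 N, or if a joint passes its speed limit or range.

ROBOT

A 6-joint arm with a two-finger parallel gripper is mounted at the origin on a cart in front of the work surface, level with it; the furniture and walls round the work are solid. World frame = base frame: x ahead of the robot, y to its left, z up, the work surface at z = 0. Lengths are in m, angles in rad, forces in N, time in s.
With the tool pointing down it reaches from about 0.25 to 0.725 m from the base axis. Payload 4 kg.
Tool frame: the origin (TCP) lies at the very end of the fingers, on their centre line; the grasp point (between the pads) lies 19 mm behind it; z points along the fingers, y is the line along which they close (so a half turn about z gives the same grasp; the last joint's range is limited). The gripper opens to 85 mm and grips with 20 to 120 N. Pads are 22 mm wide; open, the fingers measure 114 mm over their backs; the gripper's body (76 mm by 85 mm) begins 54 mm behind the grasp point. The pads swing forward as they close: fully open they stand 13 mm farther back than shut.
Start: joints at [-1.123, 0.241, 0.005, 1.335, 0, 1.571], TCP at [0.216, -0.451, 0.231] pointing down, gripper open.
Joint ranges: [-2.72, 2.72], [-1.05, 1.87], [-1.09, 1.28], [-1.99, 2.15], [-1.42, 1.44], [-3.14, 3.14]. Speed limits (rad/s): [2.79, 2.79, 3.14, 3.14, 3.14, 3.14].

INTERFACE

Orientations are given as a unit quaternion [x, y, z, w].
In Python, from workcell import bot, vision, workorder gives the robot as it stands.
- The arm moves only by the shell command python3 -m creep 'ROWS' [OPENING]. ROWS is JSON, a list of rows, each a list of 2 entries, a list of its own where there are three numbers: the shift along the tool's x, y, z in mm, then the turn, a rotation vector about the tool's x, y, z in rad. In form: [[[dx, dy, dz], [wx, wy, wz]], ...]. A call has 1 to 12 rows; each row shifts and turns the commanded pose from where the row before left it, along the tool's axes as they then stand; what a row does not reach is not made up. A row lasts 1/8 s, in which the tool goes at most 62.5 mm and 10.7 degrees, less where a joint would pass 70% of its speed; a pose out of reach is approached as far as the arm can. A call is refused whole if a number of a shift passes 62.5 or a number of a turn 0.188, either way. A call with a gripper value outside its range is refused whole. OPENING is the finger opening in mm, from 0 to 85.4, set as the call begins (- or left out, the last holds). The fingers move at their own pace and stop on an object; the grip force is fixed at half the most. Time passes only in rows, so rows that do not move let the fingers close. It gives the time, the measured TCP pose, the force, the opening and the grip force at its end, in the units of the state.
- bot.get_obs(): the state, without advancing time (a new reading comes with each control period).
- vision.camera(name): name is "scene" or "top" or "wrist"; returns a dict with "image" (420x560x3 uint8, blue, green, red), "z_map" (420x560 float32, m along the optical axis (not along the pixel's ray), 0 where there is no reading), "K" (3x3 intrinsics, pixels), "rvec" (rotation vector, rad) and "tvec" (3), from world to camera coordinates, as OpenCV has them; the wrist camera has in their place "tool_from_camera" (4x4, takes a point from camera to tool coordinates, whose origin is the TCP and whose axes are the flange's). Camera axes: x right, y down, z forward; pixel columns grow to the right and rows downward; lengths in m; the calibration is good to about 2 mm. A picture is of the moment at which its call begins: read the wrist's pose just before it.
- workorder.job_done(): hands the job in; it is judged then, once.
Trained networks look in a picture, given as the dict that the camera call returned (one of the last four; its "shot" number tells which), for a name from the list of things; names that differ only in an ending like _2 or _b are one class to them, and where a whole thing is asked for, a point or a joint stands for the part that bears it (a point fixed in the world has none). Each returns a list of dicts, best first, with "score" (0 to 1); they miss things now and then, are a little off and sometimes report something else, mostly with a low value. They report only what shows in the picture. A call takes as long as a camera call.
- vision.spot_in(picture, query): "position" ([column, row] in pixels, amid what is visible of it).
- vision.place_of(picture, query): "position" ([column, row] in pixels: a listed point, or the origin of a listed thing).
The state is a dict: "clock": time; "joint_pos": joint angles; "joint_vel": joint speeds; "tau": joint torques, N m; "eef_pos": TCP position; "tool_rot": TCP orientation; "ft_force": force on the tool from outside, world axes, zero at the start; "ft_torque": the same for the moment, N m; "grip_width": finger opening in m; "grasp_force": force on a finger pad.
Only numpy, scipy, OpenCV 4.12 (cv2) and the standard library are available. Lean on these libraries where they do the work, as an engineer would, in place of code of your own. Each camera call takes 0.05 s, during which the arm holds its last target. There are 200 camera calls.

## Working session

There is one attempt and no reset: what is moved stays moved. The work goes in short steps, Python scripts to look and compute and a shell command to move; the robot and the scene stay as the last step left them, time stands still between calls to the robot, and variables do not carry over. Pictures are saved under pics/ and viewed, at most 10 in all, crops included, and the job is handed in when it is done.

```bash
ls; mkdir -p pics; cat > h.py <<'E'
import numpy as np, cv2
from workcell import bot, vision, workorder
from scipy.spatial.transform import Rotation as R
def w2c(c): return cv2.Rodrigues(np.array(c["rvec"],float))[0], np.array(c["tvec"],float).ravel()
def ray(c,px):
    r,t=w2c(c); K=np.array(c["K"]); d=np.linalg.inv(K)@[px[0],px[1],1.]
    return -r.T@t, r.T@d
def at_z(c,px,z):
    o,d=ray(c,px); return o+d*(z-o[2])/d[2]
def cloud(c):
    K=np.array(c["K"]); z=c["z_map"]; v,u=np.mgrid[:z.shape[0],:z.shape[1]]
    p=np.stack([(u-K[0,2])/K[0,0]*z,(v-K[1,2])/K[1,1]*z,z],-1)
    r,t=w2c(c); w=(p-t)@r; w[z==0]=np.nan; return w
E
python3 - <<'E'
from h import *
print(bot.get_obs())
for n in ("scene","top"):
    c=vision.camera(n); cv2.imwrite(f"pics/{n}1.png",c["image"]); w=cloud(c)
    for q in ("corner","book","foot_corner","foot_edge","head_edge","start_button_top","sticky_block","mug","dropper","scanner","lid"):
        for d in vision.place_of(c,q)[:1]:
            p=d["position"]; i,j=int(np.clip(p[1],0,419)),int(np.clip(p[0],0,559))
            print(n,q,np.round(p,1),round(d["score"],2),np.round(w[i,j],3))
E
```

```text
pics
{'clock': 0.0, 'joint_pos': array([-1.12301192e+00,  2.41415423e-01,  3.71686100e-03,  1.33520723e+00,
       -4.78261685e-05,  1.57079835e+00]), 'joint_vel': array([ 0.00016602, -0.00052797, -0.00033022,  0.00047382,  0.00111284,
       -0.00014742]), 'tau': array([ 1.62005534e-03, -3.72316289e+01,  2.52408439e+01,  1.69765443e-02,
        1.24300936e-04, -7.15238855e-06]), 'eef_pos': array([ 0.21619497, -0.45013458,  0.23040894]), 'tool_rot': array([ 9.75040341e-01,  2.22025269e-01, -2.57495209e-04, -1.02309550e-03]), 'ft_force': array([-0.1557003 ,  0.27418865,  0.48900833]), 'ft_torque': array([-0.01214963, -0.034946  ,  0.00017744]), 'grasp_force': 0.0, 'grip_width': 0.085333151074635}
scene corner [237.9 218.8] 0.62 [0.67  0.164 0.051]
scene book [264.3 239.3] 0.8 [0.531 0.147 0.089]
scene foot_corner [257.6 222.6] 0.79 [0.579 0.143 0.107]
scene foot_edge [268.3 245.4] 0.88 [0.507 0.148 0.089]
scene head_edge [268.2 189.8] 0.72 [0.686 0.054 0.101]
scene start_button_top [220.5 302.3] 0.61 [0.434 0.32  0.047]
scene sticky_block [349.2 190.8] 0.56 [ 0.599 -0.173  0.064]
scene dropper [222.2 306.8] 0.63 [0.435 0.317 0.027]
scene scanner [318.5 230. ] 0.69 [ 0.519 -0.015  0.048]
scene lid [295.4 192.7] 0.82 [ 0.683 -0.035  0.051]
top corner [269.1 177.1] 0.7 [0.657 0.165 0.053]
top book [279.  215.4] 0.61 [0.52  0.133 0.237]
top foot_corner [287.1 191.6] 0.68 [0.617 0.113 0.047]
top foot_edge [284.  214.4] 0.82 [0.548 0.122 0.055]
top head_edge [280.  206.1] 0.71 [0.543 0.131 0.236]
top start_button_top [391.2 234.3] 0.47 [ 0.488 -0.179  0.071]
top sticky_block [388.9 191.1] 0.62 [ 0.613 -0.176  0.063]
top mug [196.6 274.2] 0.6 [0.378 0.376 0.026]
top dropper [218.8 250.1] 0.48 [0.444 0.307 0.07 ]
top scanner [335.7 214.3] 0.64 [ 0.55  -0.026  0.041]
top lid [335.4 168.8] 0.87 [ 0.683 -0.027  0.052]
```

View pics/scene1.png

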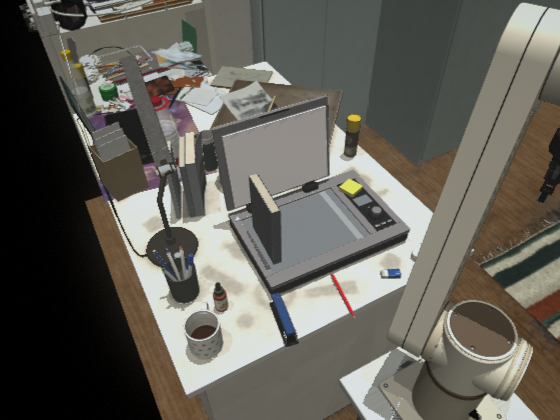

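View pics/top1.png

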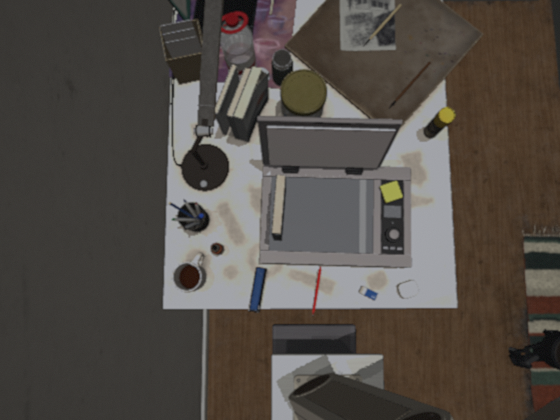

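Upright book seen left on the glass (scene ≈(265,225), top ≈(279,210)); button dial ≈(393,234) in top, sticky notes ≈(391,191), mug and dropper well left. Now I measure from the depth map.

```bash
python3 - <<'E'
from h import *
for n in ("top","scene"):
    c=vision.camera(n); w=cloud(c); P=w.reshape(-1,3); P=P[np.isfinite(P[:,0])]
    b=P[(P[:,2]>.228)&(P[:,2]<.25)&(abs(P[:,0]-.54)<.13)&(abs(P[:,1]-.1)<.12)]
    print(n,"booktop",len(b),b.mean(0).round(4),cv2.minAreaRect((b[:,:2]*1000).astype(np.float32)))
    bb=P[(P[:,2]>.10)&(P[:,2]<.22)&(abs(P[:,0]-.54)<.1)&(abs(P[:,1]-.12)<.08)]
    if len(bb)>20: print("side",len(bb),cv2.minAreaRect((bb[:,:2]*1000).astype(np.float32)), np.percentile(bb,[2,50,98],axis=0).round(3).tolist())
    f=P[(P[:,2]>.030)&(P[:,2]<.075)&(abs(P[:,0]-.53)<.2)&(abs(P[:,1]+.02)<.24)]
    print("frame",cv2.minAreaRect((f[:,:2]*1000).astype(np.float32)))
    for q,z in (("corner",.046),("start_button_top",.06),("sticky_block",.051),("scanner",0),("foot_corner",.046),("foot_edge",.046),("head_edge",.239)):
        print(q,[(np.round(at_z(c,d["position"],z),3).tolist(),round(d["score"],2)) for d in vision.place_of(c,q)[:2]])
    if n=="top":
        g=cv2.resize(c["image"][155:275,250:420],None,fx=4.5,fy=4.5,interpolation=cv2.INTER_CUBIC); cv2.imwrite("pics/crop1.png",g)
        for px in ((393,234),(393,238),(390,243)): print(px,at_z(c,px,.06).round(3),w[px[1],px[0]].round(3))
E
```

```text
top booktop 579 [0.5453 0.1362 0.2377] ((546.338134765625, 136.05128479003906), (24.043533325195312, 148.1264190673828), 85.43487548828125)
side 90 ((543.8211669921875, 125.20368194580078), (22.378158569335938, 150.05474853515625), 76.22936248779297) [[0.472, 0.118, 0.103], [0.491, 0.129, 0.162], [0.618, 0.152, 0.217]]
frame ((515.9714965820312, -15.131942749023438), (364.77630615234375, 462.04925537109375), 0.9605777859687805)
corner [([0.663, 0.16, 0.046], 0.88)]
start_button_top [([0.446, 0.305, 0.06], 0.64), ([0.481, -0.188, 0.06], 0.48)]
sticky_block [([0.614, -0.186, 0.051], 0.69)]
scanner [([0.552, -0.033, 0.0], 0.58)]
foot_corner [([0.616, 0.113, 0.046], 0.6)]
foot_edge []
head_edge [([0.541, 0.133, 0.239], 0.57)]
(393, 234) [ 0.489 -0.187  0.06 ] [ 0.488 -0.183  0.076]
(393, 238) [ 0.478 -0.187  0.06 ] [ 0.477 -0.183  0.075]
(390, 243) [ 0.464 -0.178  0.06 ] [ 0.464 -0.179  0.054]
scene booktop 500 [0.5397 0.1346 0.2364] ((545.8117065429688, 133.3118896484375), (25.70361328125, 153.98764038085938), 85.55723571777344)
side 938 ((545.9503784179688, 133.76039123535156), (25.58816146850586, 154.18309020996094), 85.87261199951172) [[0.471, 0.129, 0.103], [0.51, 0.144, 0.163], [0.616, 0.151, 0.218]]
frame ((508.6273193359375, -19.728042602539062), (448.6053161621094, 371.9518737792969), 87.99262237548828)
corner [([0.669, 0.155, 0.046], 0.76)]
start_button_top [([0.498, -0.195, 0.06], 0.49)]
sticky_block [([0.624, -0.187, 0.051], 0.62)]
scanner [([0.542, -0.028, 0.0], 0.77)]
foot_corner [([0.624, 0.112, 0.046], 0.62)]
foot_edge [([0.533, 0.128, 0.046], 0.87)]
head_edge [([0.55, 0.125, 0.239], 0.81)]
```

View pics/crop1.png

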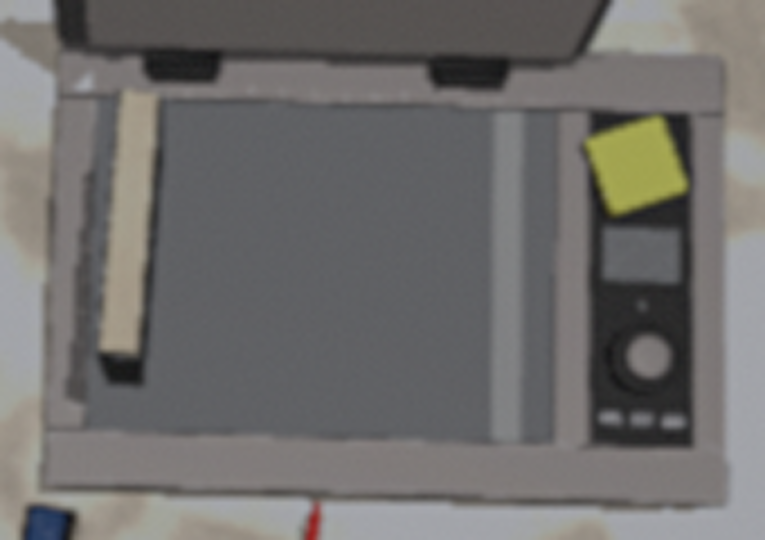

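```bash
python3 - <<'E'
from h import *
c=vision.camera("top"); w=cloud(c)
f=lambda p:(250+p[0]/4.5-.4,155+p[1]/4.5-.4)
for n,p,z in (("FL",(43,487),.051),("FR",(725,503),.051),("RR",(722,58),.051),("gl RL",(98,98),.051),("gl FL",(86,429),.051),("gl FR",(552,443),.051),("gl RR",(556,112),.051),("btn",(650,356),.07),("sticky",(638,166),.065)):
    print(n,at_z(c,f(p),z).round(4))
i,j=234,394; print(w[i-3:i+4,j-3:j+4,2].round(3))
E
```

```text
FL [0.4091 0.1926 0.051 ]
FR [ 0.3981 -0.236   0.051 ]
RR [ 0.6844 -0.2456  0.051 ]
gl RL [0.6593 0.1584 0.051 ]
gl FL [0.4455 0.1656 0.051 ]
gl FR [ 0.436  -0.1285  0.051 ]
gl RR [ 0.6491 -0.1373  0.051 ]
btn [ 0.4891 -0.1877  0.07  ]
sticky [ 0.6108 -0.1856  0.065 ]
[[0.072 0.078 0.072 0.074 0.073 0.073 0.063]
 [0.069 0.077 0.072 0.074 0.07  0.074 0.07 ]
 [0.075 0.077 0.074 0.07  0.078 0.07  0.077]
 [0.074 0.074 0.072 0.074 0.077 0.08  0.071]
 [0.075 0.07  0.075 0.068 0.078 0.071 0.073]
 [0.071 0.072 0.074 0.069 0.07  0.072 0.071]
 [0.07  0.074 0.075 0.071 0.072 0.07  0.068]]
```

```bash
cat >> h.py <<'E'
def down(yaw,tilt=0):
    # tool x at world yaw, pointing down; tilt>0: body leans to the right (-y), fingers point left-down
    return R.from_euler('z',yaw)*R.from_euler('x',-tilt)*R.from_euler('x',np.pi)
def plan(pos=None,rot=None):
    o=bot.get_obs(); r=R.from_quat(o["tool_rot"])
    if rot is not None: print("turn",(r.inv()*rot).as_rotvec().round(3))
    if pos is not None: print("shift mm from measured, tool axes",(r.inv().apply(np.array(pos)-o["eef_pos"])*1000).round(1))
    print("t",round(o["clock"],2),"pos",o["eef_pos"].round(4),"F",o["ft_force"].round(1),"z",r.as_matrix()[:,2].round(3),"q",o["joint_pos"].round(2),"w",round(o["grip_width"],4))
E
python3 -m creep '[[[0,0,-40],[0,0,0.13]],[[0,0,-40],[0,0,0.13]],[[0,0,-20],[0,0,0.13]],[[0,0,0],[0,0,0.13]],[[0,0,0],[0,0,0]],[[0,0,0],[0,0,0]]]' 85
python3 - <<'E'
from h import *
plan([.546,.135,.325],down(-.07))
c=vision.camera("wrist"); cv2.imwrite("pics/w1.png",c["image"]); print(np.round(c["tool_from_camera"],3))
E
```

```text
clock: 2.8
eef_pos: [0.2164, -0.4505, 0.3309]
tool_rot: [0.999, -0.035, -0.0, -0.0]
ft_force: [-0.4, -0.0, 0.6]
grip_width: 0.0851
grasp_force: 0.0
turn [-0.001  0.    -0.   ]
shift mm from measured, tool axes [ 287.6 -607.2    6.2]
t 2.8 pos [ 0.2164 -0.4505  0.3309] F [-0.4 -0.   0.6] z [-0.     0.001 -1.   ] q [-1.12  0.22  0.24  1.59  0.    2.09] w 0.0851
[[-0.    -0.946 -0.324  0.083]
 [ 1.    -0.001  0.001 -0.001]
 [-0.001 -0.324  0.946 -0.143]
 [ 0.     0.     0.     1.   ]]
```

View pics/w1.png

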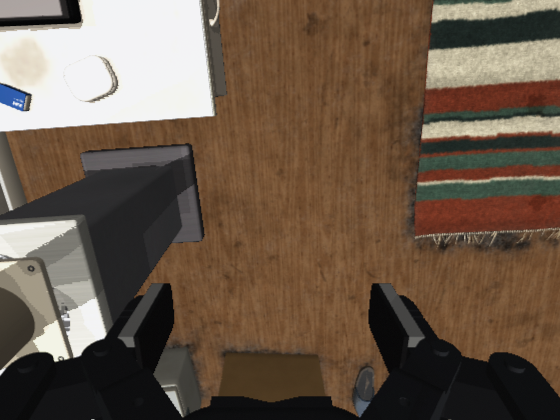

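```bash
python3 -m creep '[[[28,-58,0],[0,0,0]],[[28,-58,0],[0,0,0]],[[28,-58,0],[0,0,0]],[[28,-58,0],[0,0,0]],[[28,-58,0],[0,0,0]],[[28,-58,0],[0,0,0]],[[28,-58,0],[0,0,0]],[[28,-58,0],[0,0,0]],[[28,-58,0],[0,0,0]],[[28,-58,0],[0,0,0]],[[0,0,0],[0,0,0]],[[0,0,0],[0,0,0]]]' 85
python3 - <<'E'
from h import *
plan([.546,.135,.25],down(-.07))
c=vision.camera("wrist"); cv2.imwrite("pics/w2.png",c["image"])
E
```

```text
clock: 4.35
eef_pos: [0.5234, 0.0267, 0.333]
tool_rot: [1.0, 0.011, -0.002, -0.026]
ft_force: [-0.3, -0.0, -1.0]
grip_width: 0.0851
grasp_force: 0.0
turn [-0.052  0.005  0.092]
shift mm from measured, tool axes [  25.2 -103.3   88.4]
t 4.35 pos [0.5234 0.0267 0.333 ] F [-0.3 -0.  -1. ] z [-0.004  0.052 -0.999] q [0.02 0.28 0.31 1.61 0.05 3.14] w 0.0851
```

View pics/w2.png

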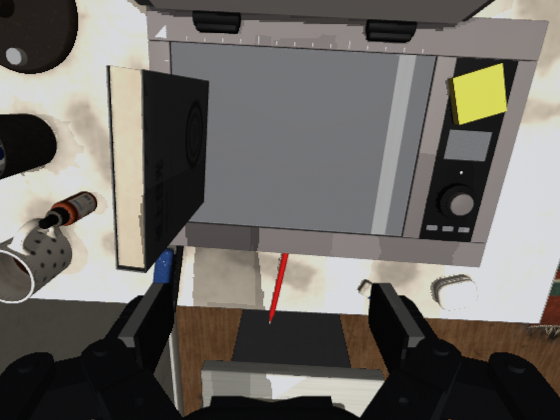

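The hand camera shows the book left at (160,165), standing free; the last joint is at its limit, so I use the half-turned grasp.

```bash
python3 -m creep '[[[0,0,0],[0,0,-0.18]],[[0,0,0],[0,0,-0.18]],[[0,0,0],[0,0,-0.18]],[[0,0,0],[0,0,-0.18]],[[0,0,0],[0,0,-0.18]],[[0,0,0],[0,0,-0.18]],[[0,0,0],[0,0,-0.18]],[[0,0,0],[0,0,-0.18]],[[0,0,0],[0,0,-0.18]],[[0,0,0],[0,0,-0.18]],[[0,0,0],[0,0,-0.18]],[[0,0,0],[0,0,-0.18]]]'
python3 -m creep '[[[0,0,0],[0,0,-0.18]],[[0,0,0],[0,0,-0.18]],[[0,0,0],[0,0,-0.18]],[[0,0,0],[0,0,-0.18]],[[0,0,0],[0,0,-0.18]],[[0,0,0],[0,0,0]]]'
python3 - <<'E'
from h import *
plan([.546,.135,.30],down(np.pi-.07))
E
```

```text
clock: 5.9
eef_pos: [0.5231, 0.0259, 0.3341]
tool_rot: [0.46, 0.888, 0.023, -0.013]
ft_force: [0.1, 0.0, 0.0]
grip_width: 0.0849
grasp_force: 0.0
clock: 6.65
eef_pos: [0.5233, 0.0261, 0.334]
tool_rot: [0.032, 0.999, 0.026, -0.002]
ft_force: [0.3, 0.1, -0.1]
grip_width: 0.0848
grasp_force: 0.0
turn [ 0.053 -0.005  0.007]
shift mm from measured, tool axes [-16.  108.2  39.7]
t 6.65 pos [0.5233 0.0261 0.334 ] F [ 0.3  0.1 -0.1] z [-0.001  0.053 -0.999] q [0.02 0.27 0.31 1.61 0.05 0.08] w 0.0848
```

```bash
cat >> h.py <<'E'
def down(yaw,tilt=0):
    # yaw of scanner-ish axis; tool half-turned; tilt>0: fingers point left-down
    return R.from_euler('z',yaw)*R.from_euler('x',tilt)*R.from_euler('z',np.pi)*R.from_euler('x',np.pi)
E
python3 -m creep '[[[0,0,0],[0.053,-0.005,0.007]],[[-5,36,3],[0,0,0]],[[-5,36,3],[0,0,0]],[[-5,36,3],[0,0,0]],[[0,0,0],[0,0,0]],[[0,0,0],[0,0,0]]]'
python3 - <<'E'
from h import *
plan([.546,.135,.25],down(-.07))
c=vision.camera("scene"); cv2.imwrite("pics/s2.png",cv2.resize(c["image"][90:330,180:460],None,fx=2.5,fy=2.5))
E
```

```text
clock: 7.4
eef_pos: [0.5458, 0.133, 0.3246]
tool_rot: [0.034, 0.999, -0.0, -0.0]
ft_force: [0.4, -0.1, 0.3]
grip_width: 0.085
grasp_force: 0.0
turn [-0.001 -0.     0.001]
shift mm from measured, tool axes [-0.1  2.1 74.6]
t 7.4 pos [0.5458 0.133  0.3246] F [ 0.4 -0.1  0.3] z [-0.001 -0.001 -1.   ] q [ 0.24  0.36  0.4   1.62 -0.    0.31] w 0.085
```

View pics/s2.png

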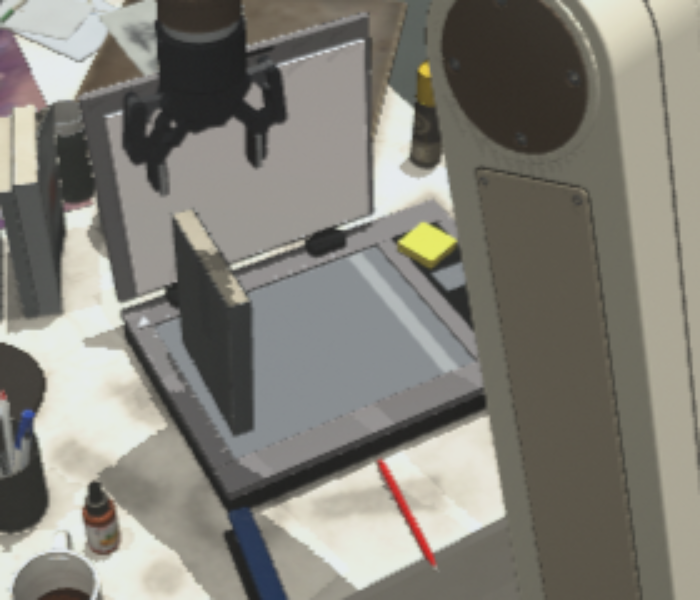

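```bash
python3 -m creep '[[[0,2,35],[0,0,0]],[[0,0,35],[0,0,0]],[[0,0,35],[0,0,0]],[[0,0,30],[0,0,0]],[[0,0,0],[0,0,0]],[[0,0,0],[0,0,0]]]' 85
python3 -m creep '[[[0,0,0],[0,0,0]],[[0,0,0],[0,0,0]],[[0,0,0],[0,0,0]],[[0,0,0],[0,0,0]]]' 55
python3 -m creep '[[[0,-8,0],[0,0,0]],[[0,-4,0],[0,0,0]],[[0,-4,0],[0,0,0]],[[0,-4,0],[0,0,0]],[[0,-4,0],[0,0,0]],[[0,0,0],[0,0,0]]]'
```

```text
clock: 8.2
eef_pos: [0.547, 0.1351, 0.191]
tool_rot: [0.034, 0.999, 0.0, 0.001]
ft_force: [-0.3, 0.5, 0.9]
grip_width: 0.0849
grasp_force: 0.0
clock: 8.7
eef_pos: [0.5463, 0.1357, 0.1896]
tool_rot: [0.033, 0.999, -0.0, -0.0]
ft_force: [-0.8, -0.5, 0.2]
grip_width: 0.0552
grasp_force: 0.0
clock: 9.45
eef_pos: [0.5446, 0.1114, 0.1894]
tool_rot: [0.034, 0.999, -0.0, -0.0]
ft_force: [-0.3, 1.1, 0.0]
grip_width: 0.0548
grasp_force: 0.2
```

```bash
python3 -m creep '[[[0,-4,0],[0,0,0]],[[0,-4,0],[0,0,0]],[[0,-4,0],[0,0,0]],[[0,-4,0],[0,0,0]],[[0,-3,0],[0,0,0]],[[0,-3,0],[0,0,0]],[[0,0,0],[0,0,0]],[[0,0,0],[0,0,0]],[[0,0,0],[0,0,0]]]'
cat >> h.py <<'E'
def book():
    c=vision.camera("scene"); w=cloud(c)
    return c,w
E
python3 - <<'E'
from h import *
plan()
c=vision.camera("scene"); cv2.imwrite("pics/s3.png",cv2.resize(c["image"][90:330,180:460],None,fx=2.5,fy=2.5))
E
```

```text
clock: 10.58
eef_pos: [0.5431, 0.0898, 0.1895]
tool_rot: [0.033, 0.999, -0.0, -0.0]
ft_force: [0.3, -0.4, 0.9]
grip_width: 0.0552
grasp_force: 0.2
t 10.57 pos [0.5431 0.0898 0.1895] F [ 0.3 -0.4  0.9] z [-0. -0. -1.] q [ 0.16  0.36  0.06  1.27 -0.    0.23] w 0.0552
```

View pics/s3.png

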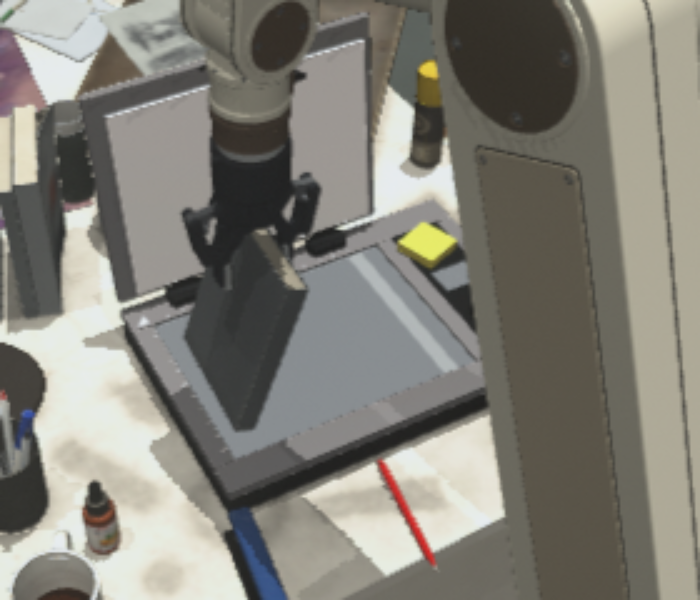

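Book now leans on the right finger (head at ≈(275,262) in the crop), foot unmoved. Widening stepwise, then working out the lowering path.

```bash
for i in 1; do python3 -m creep '[[[0,0,0],[0,0,0]],[[0,0,0],[0,0,0]]]' 63; done; python3 -m creep '[[[0,0,0],[0,0,0]],[[0,0,0],[0,0,0]]]' 70;  python3 -m creep '[[[0,0,0],[0,0,0]],[[0,0,0],[0,0,0]]]' 77; python3 -m creep '[[[0,0,0],[0,0,0]],[[0,0,0],[0,0,0]],[[0,0,0],[0,0,0]]]' 85
cat >> h.py <<'E'
def path(th0,th1,n,yf=.1225,end=4.,w=85,zo=13,l0=21,a1=30):
    o=bot.get_obs(); r=R.from_quat(o["tool_rot"]); ys=-.07
    u=np.array([-np.sin(ys),np.cos(ys)])  # left dir of the book plane
    c0=np.array([.546+(.1225-.1345)*u[0], .1225]) # foot edge
    s=(o["eef_pos"][:2]-c0)@u*1000; z=o["eef_pos"][2]*1000
    a=np.arcsin(np.clip(r.as_matrix()[:,2]@[u[0],u[1],0],-1,1))
    print("now s,z",s.round(1),z.round(1),"tilt deg",np.degrees(a).round(1))
    off=(yf-.1225)*1000
    for th in np.linspace(th0,th1,n+1)[1:]:
        f=np.clip((67-th)/(67-15),0,1); a2=np.radians(a1*f); l=l0+(end-l0)*np.clip((67-th)/60,0,1); t=np.radians(th)
        H=np.array([off-193*np.cos(t),46+193*np.sin(t)])
        ty=np.array([np.cos(a2),np.sin(a2)]); tz=np.array([np.sin(a2),-np.cos(a2)])
        T=H+l*tz+w/2*ty+zo*tz
        d=T-[s,z]; tyo=np.array([np.cos(a),np.sin(a)]); tzo=np.array([np.sin(a),-np.cos(a)])
        print(round(th,1),"T",T.round(1),"row dy,dz,wx",(d@tyo).round(1),(d@tzo).round(1),"tilt step",round(a2-a,3))
        (s,z),a=T,a2
E
python3 - <<'E'
from h import *
plan(); print((R.from_quat(bot.get_obs()["tool_rot"]).inv()*down(-.07,.1)).as_rotvec().round(3))
path(67,3,32)
E
```

```text
clock: 10.88
eef_pos: [0.5431, 0.0898, 0.1894]
tool_rot: [0.033, 0.999, -0.0, -0.0]
ft_force: [-0.0, 0.0, -0.3]
grip_width: 0.0632
grasp_force: 0.2
clock: 11.12
eef_pos: [0.5431, 0.0897, 0.1894]
tool_rot: [0.033, 0.999, -0.0, -0.0]
ft_force: [0.5, 0.5, -0.5]
grip_width: 0.0702
grasp_force: 0.2
clock: 11.38
eef_pos: [0.5431, 0.0897, 0.1894]
tool_rot: [0.033, 0.999, -0.0, -0.0]
ft_force: [0.1, -0.2, -0.6]
grip_width: 0.0769
grasp_force: 0.2
clock: 11.75
eef_pos: [0.5431, 0.0897, 0.1895]
tool_rot: [0.033, 0.999, -0.0, -0.0]
ft_force: [-0.3, -0.2, -0.9]
grip_width: 0.085
grasp_force: 0.2
t 11.75 pos [0.5431 0.0897 0.1895] F [-0.3 -0.2 -0.9] z [-0. -0. -1.] q [ 0.16  0.36  0.06  1.27 -0.    0.23] w 0.085
[-0.1   -0.001  0.003]
now s,z -32.8 189.5 tilt deg -0.0
65.0 T [-38.4 188.3] row dy,dz,wx -5.6 1.1 tilt step 0.02
63.0 T [-43.8 186.8] row dy,dz,wx -5.5 1.4 tilt step 0.02
61.0 T [-49.2 185.1] row dy,dz,wx -5.4 1.5 tilt step 0.02
59.0 T [-54.5 183.2] row dy,dz,wx -5.4 1.6 tilt step 0.02
57.0 T [-59.7 181.1] row dy,dz,wx -5.4 1.7 tilt step 0.02
55.0 T [-64.8 178.8] row dy,dz,wx -5.3 1.8 t
[... 849 characters left out ...]
127.1  124.9] row dy,dz,wx -4.7 3.0 tilt step 0.02
23.0 T [-130.   120.2] row dy,dz,wx -4.6 3.1 tilt step 0.02
21.0 T [-132.8  115.4] row dy,dz,wx -4.5 3.1 tilt step 0.02
19.0 T [-135.4  110.5] row dy,dz,wx -4.5 3.2 tilt step 0.02
17.0 T [-137.8  105.6] row dy,dz,wx -4.4 3.3 tilt step 0.02
15.0 T [-140.   100.5] row dy,dz,wx -4.4 3.3 tilt step 0.02
13.0 T [-141.9   94.5] row dy,dz,wx -4.7 4.3 tilt step 0.0
11.0 T [-143.6   88.4] row dy,dz,wx -4.5 4.4 tilt step 0.0
9.0 T [-145.    82.2] row dy,dz,wx -4.3 4.6 tilt step 0.0
7.0 T [-146.3   76. ] row dy,dz,wx -4.1 4.7 tilt step 0.0
5.0 T [-147.    69.3] row dy,dz,wx -4.0 5.5 tilt step 0.0
3.0 T [-147.4   62.6] row dy,dz,wx -3.8 5.6 tilt step 0.0
```

```bash
python3 -m creep '[[[0,-5.6,1.1],[-0.02,0,0]],[[0,-5.5,1.4],[-0.02,0,0]],[[0,-5.4,1.5],[-0.02,0,0]],[[0,-5.4,1.6],[-0.02,0,0]],[[0,-5.4,1.7],[-0.02,0,0]],[[0,-5.3,1.8],[-0.02,0,0]],[[0,-5.3,1.8],[-0.02,0,0]],[[0,-5.3,1.9],[-0.02,0,0]],[[0,-5.2,2],[-0.02,0,0]],[[0,-5.2,2.1],[-0.02,0,0]],[[0,-5.1,2.2],[-0.02,0,0]],[[0,0,0],[0,0,0]]]'
python3 - <<'E'
from h import *
plan()
c=vision.camera("scene"); cv2.imwrite("pics/s4.png",cv2.resize(c["image"][90:330,180:460],None,fx=2.5,fy=2.5))
path(45,21,12)
E
```

```text
clock: 13.25
eef_pos: [0.5392, 0.0329, 0.1643]
tool_rot: [0.034, 0.993, 0.11, 0.003]
ft_force: [-0.8, -1.0, 0.1]
grip_width: 0.0851
grasp_force: 0.6
t 13.25 pos [0.5392 0.0329 0.1643] F [-0.8 -1.   0.1] z [ 0.014  0.218 -0.976] q [-0.06  0.35 -0.04  1.18  0.22  0.01] w 0.0851
now s,z -89.4 164.6 tilt deg 12.6
43.0 T [-93.4 161.4] row dy,dz,wx -4.6 2.3 tilt step 0.022
41.0 T [-97.7 157.9] row dy,dz,wx -5.0 2.4 tilt step 0.02
39.0 T [-101.9  154.2] row dy,dz,wx -5.0 2.4 tilt step 0.02
37.0 T [-106.   150.4] row dy,dz,wx -5.0 2.5 tilt step 0.02
35.0 T [-109.9  146.5] row dy,dz,wx -4.9 2.6 tilt step 0.02
33.0 T [-113.6  142.4] row dy,dz,wx -4.9 2.7 tilt step 0.02
31.0 T [-117.3  138.2] row dy,dz,wx -4.8 2.8 tilt step 0.02
29.0 T [-120.7  133.9] row dy,dz,wx -4.8 2.8 tilt step 0.02
27.0 T [-124.   129.4] row dy,dz,wx -4.7 2.9 tilt step 0.02
25.0 T [-127.1  124.9] row dy,dz,wx -4.7 3.0 tilt step 0.02
23.0 T [-130.   120.2] row dy,dz,wx -4.6 3.1 tilt step 0.02
21.0 T [-132.8  115.4] row dy,dz,wx -4.5 3.1 tilt step 0.02
```

View pics/s4.png

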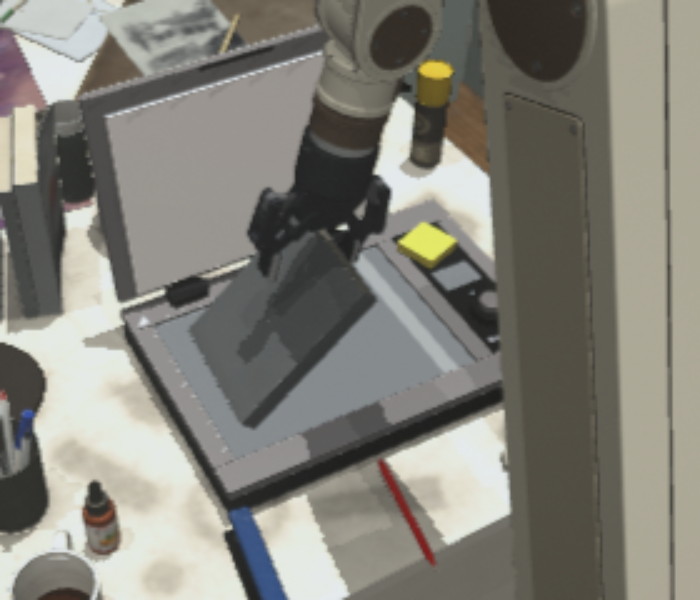

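The book hangs at about 45° with its head on the right finger, foot in place. Continue.

```bash
python3 -m creep '[[[0,-4.6,2.3],[-0.02,0,0]],[[0,-5,2.4],[-0.02,0,0]],[[0,-5,2.4],[-0.02,0,0]],[[0,-5,2.5],[-0.02,0,0]],[[0,-4.9,2.6],[-0.02,0,0]],[[0,-4.9,2.7],[-0.02,0,0]],[[0,-4.8,2.8],[-0.02,0,0]],[[0,-4.8,2.8],[-0.02,0,0]],[[0,0,0],[0,0,0]]]'
cat >> h.py <<'E'
def bookplane():
    # back face of the tilted/flat book from the top camera: tilt and edges along the tipping direction
    c=vision.camera("top"); P=cloud(c).reshape(-1,3); P=P[np.isfinite(P[:,0])]
    ys=-.07; u=np.array([-np.sin(ys),np.cos(ys)]); e=np.array([u[1],-u[0]])
    s=(P[:,:2]-[.546,.1225])@u; x=(P[:,:2]-[.546,.1225])@e
    m=(x>-.07)&(x<-.025)&(s<.04)&(s>-.21)&(P[:,2]>.058)&(P[:,2]<.22)
    s,z=s[m]*1000,P[m,2]*1000
    best=None; rng=np.random.default_rng(0)
    for _ in range(300):
        i=rng.integers(len(s),size=2)
        if abs(s[i[0]]-s[i[1]])<40: continue
        k=(z[i[1]]-z[i[0]])/(s[i[1]]-s[i[0]]); b=z[i[0]]-k*s[i[0]]; inl=abs(z-k*s-b)<5*np.hypot(1,k)
        if best is None or inl.sum()>best.sum(): best=inl
    k,b=np.polyfit(s[best],z[best],1); t=np.arctan(-k)
    # cover plane is 24 mm below; foot edge where it meets z=46
    sf=-(46+24/np.cos(t)-b)/-k if abs(k)>.02 else np.nan
    print("theta",np.degrees(t).round(1),"inl",best.sum(),len(s),"s range",np.percentile(s[best],[1,99]).round(1),"foot edge s",round(sf,1))
E
python3 - <<'E'
from h import *
plan(); bookplane()
path(29,13,8)
E
```

```text
clock: 14.42
eef_pos: [0.537, 0.0017, 0.1333]
tool_rot: [0.034, 0.981, 0.189, 0.006]
ft_force: [-0.2, -1.1, -0.6]
grip_width: 0.0852
grasp_force: 0.8
t 14.43 pos [0.537  0.0017 0.1333] F [-0.2 -1.1 -0.6] z [ 0.024  0.37  -0.929] q [-0.21  0.41 -0.08  1.14  0.38 -0.15] w 0.0852
theta 28.8 inl 1027 1101 s range [-155.2   11.4] foot edge s 3.8
now s,z -120.8 133.7 tilt deg 21.8
27.0 T [-124.   129.4] row dy,dz,wx -4.5 2.8 tilt step 0.023
25.0 T [-127.1  124.9] row dy,dz,wx -4.7 3.0 tilt step 0.02
23.0 T [-130.   120.2] row dy,dz,wx -4.6 3.1 tilt step 0.02
21.0 T [-132.8  115.4] row dy,dz,wx -4.5 3.1 tilt step 0.02
19.0 T [-135.4  110.5] row dy,dz,wx -4.5 3.2 tilt step 0.02
17.0 T [-137.8  105.6] row dy,dz,wx -4.4 3.3 tilt step 0.02
15.0 T [-140.   100.5] row dy,dz,wx -4.4 3.3 tilt step 0.02
13.0 T [-141.9   94.5] row dy,dz,wx -4.7 4.3 tilt step 0.0
```

```bash
python3 -m creep '[[[0,-4.5,2.8],[-0.023,0,0]],[[0,-4.7,3],[-0.02,0,0]],[[0,-4.6,3.1],[-0.02,0,0]],[[0,-4.5,3.1],[-0.02,0,0]],[[0,-4.5,3.2],[-0.02,0,0]],[[0,-4.4,3.3],[-0.02,0,0]],[[0,-4.4,3.3],[-0.02,0,0]],[[0,-4.7,4.3],[0,0,0]],[[0,0,0],[0,0,0]]]'
python3 - <<'E'
from h import *
plan(); bookplane()
path(13,1,12)
E
```

```text
clock: 15.6
eef_pos: [0.5355, -0.0189, 0.0941]
tool_rot: [0.033, 0.965, 0.258, 0.008]
ft_force: [-1.1, -1.2, -1.4]
grip_width: 0.0853
grasp_force: 0.9
t 15.6 pos [ 0.5355 -0.0189  0.0941] F [-1.1 -1.2 -1.4] z [ 0.032  0.498 -0.866] q [-0.31  0.51 -0.09  1.11  0.51 -0.28] w 0.0853
theta 12.9 inl 1057 1124 s range [-178.6    5.6] foot edge s 6.3
now s,z -141.6 94.5 tilt deg 30.0
12.0 T [-142.8   91.4] row dy,dz,wx -2.6 2.1 tilt step 0.001
11.0 T [-143.6   88.4] row dy,dz,wx -2.2 2.2 tilt step 0.0
10.0 T [-144.3   85.3] row dy,dz,wx -2.2 2.3 tilt step 0.0
9.0 T [-145.    82.2] row dy,dz,wx -2.1 2.3 tilt step 0.0
8.0 T [-145.7   79.1] row dy,dz,wx -2.1 2.4 tilt step 0.0
7.0 T [-146.3   76. ] row dy,dz,wx -2.1 2.4 tilt step 0.0
6.0 T [-146.6   72.7] row dy,dz,wx -2.0 2.7 tilt step 0.0
5.0 T [-147.    69.3] row dy,dz,wx -2.0 2.7 tilt step 0.0
4.0 T [-147.2   66. ] row dy,dz,wx -1.9 2.8 tilt step 0.0
3.0 T [-147.4   62.6] row dy,dz,wx -1.9 2.8 tilt step 0.0
2.0 T [-147.6   59.3] row dy,dz,wx -1.8 2.8 tilt step 0.0
1.0 T [-147.7   55.9] row dy,dz,wx -1.8 2.9 tilt step 0.0
```

```bash
python3 -m creep '[[[0,-2,2.3],[0,0,0]],[[0,-1.8,2.4],[0,0,0]],[[0,-1.8,2.4],[0,0,0]],[[0,-2,2.4],[0,0,0]],[[0,-2,2.4],[0,0,0]],[[0,-2,2.4],[0,0,0]],[[0,-2,2.6],[0,0,0]],[[0,0,0],[0,0,0]]]'
python3 - <<'E'
from h import *
plan(); bookplane()
path(6,0,6)
E
```

```text
clock: 16.65
eef_pos: [0.5353, -0.022, 0.073]
tool_rot: [0.033, 0.965, 0.258, 0.008]
ft_force: [0.8, -0.3, -1.5]
grip_width: 0.0847
grasp_force: 0.7
t 16.65 pos [ 0.5353 -0.022   0.073 ] F [ 0.8 -0.3 -1.5] z [ 0.032  0.498 -0.866] q [-0.32  0.53 -0.11  1.07  0.5  -0.29] w 0.0847
theta 6.5 inl 1064 1158 s range [-184.5    3.1] foot edge s 11.1
now s,z -144.8 73.2 tilt deg 30.0
5.0 T [-147.    69.3] row dy,dz,wx -3.8 2.2 tilt step 0.001
4.0 T [-147.2   66. ] row dy,dz,wx -1.9 2.8 tilt step 0.0
3.0 T [-147.4   62.6] row dy,dz,wx -1.9 2.8 tilt step 0.0
2.0 T [-147.6   59.3] row dy,dz,wx -1.8 2.8 tilt step 0.0
1.0 T [-147.7   55.9] row dy,dz,wx -1.8 2.9 tilt step 0.0
0.0 T [-147.7   52.5] row dy,dz,wx -1.7 2.9 tilt step 0.0
```

```bash
python3 -m creep '[[[0,-2,2.6],[0,0,0]],[[0,-1.7,2.8],[0,0,0]],[[0,-1.7,2.8],[0,0,0]],[[0,0,0],[0,0,0]]]'
python3 -c "
from h import *
plan(); bookplane()"
```

```text
clock: 17.2
eef_pos: [0.5353, -0.0226, 0.0631]
tool_rot: [0.033, 0.965, 0.258, 0.008]
ft_force: [-0.8, -0.9, -1.9]
grip_width: 0.0853
grasp_force: 0.9
t 17.2 pos [ 0.5353 -0.0226  0.0631] F [-0.8 -0.9 -1.9] z [ 0.032  0.498 -0.866] q [-0.32  0.55 -0.12  1.05  0.5  -0.29] w 0.0853
theta 3.1 inl 1042 1150 s range [-186.     2.6] foot edge s 30.5
```

```bash
python3 -m creep '[[[0,-1,1.7],[0,0,0]],[[0,-1,1.7],[0,0,0]],[[0,-1,1.7],[0,0,0]],[[0,0,0],[0,0,0]]]'
python3 -c "
from h import *
plan(); bookplane()"
```

```text
clock: 17.75
eef_pos: [0.5358, -0.0227, 0.0589]
tool_rot: [0.033, 0.965, 0.259, 0.009]
ft_force: [-2.7, -1.7, 5.5]
grip_width: 0.0848
grasp_force: 4.6
t 17.75 pos [ 0.5358 -0.0227  0.0589] F [-2.7 -1.7  5.5] z [ 0.034  0.499 -0.866] q [-0.32  0.55 -0.13  1.04  0.51 -0.29] w 0.0848
theta 2.1 inl 1036 1148 s range [-186.2    2.5] foot edge s 35.6
```

```bash
python3 -m creep '[[[0,-1.7,-1],[0,0,0]],[[0,-1.7,-1],[0,0,0]],[[0,-1.7,-1],[0,0,0]],[[0,-1.7,-1],[0,0,0]],[[0,-1.7,-1],[0,0,0]],[[0,-1.7,-1],[0,0,0]],[[0,-1.7,-1],[0,0,0]],[[0,0,0],[0,0,0]]]'
python3 -c "
from h import *
plan(); bookplane()"
```

```text
clock: 18.8
eef_pos: [0.5356, -0.0353, 0.059]
tool_rot: [0.032, 0.965, 0.26, 0.01]
ft_force: [-0.3, 3.5, 5.9]
grip_width: 0.0852
grasp_force: 2.8
t 18.8 pos [ 0.5356 -0.0353  0.059 ] F [-0.3  3.5  5.9] z [ 0.035  0.501 -0.865] q [-0.34  0.56 -0.11  1.05  0.5  -0.32] w 0.0852
theta 0.1 inl 1036 1105 s range [-187.6    1.5] foot edge s nan
```

```bash
python3 -m creep '[[[0,-5,-20],[0,0,0]],[[0,0,-40],[0,0,0]],[[0,0,-40],[0,0,0]],[[0,0,0],[0.13,0,0]],[[0,0,0],[0.13,0,0]],[[0,0,0],[0.13,0,0]],[[0,0,0],[0.13,0,0]],[[0,-40,0],[0,0,0]],[[0,-40,0],[0,0,0]],[[0,-30,0],[0,0,0]],[[0,0,0],[0,0,0]]]' 
cat >> h.py <<'E'
CORNER=np.array([.660,.159]); YS=-.031
def flat():
    c=vision.camera("top"); P=cloud(c).reshape(-1,3); P=P[np.isfinite(P[:,0])]
    m=(P[:,2]>.060)&(P[:,2]<.085)&(P[:,0]>.40)&(P[:,0]<.66)&(P[:,1]>-.12)&(P[:,1]<.19)
    ang=[]; 
    (cx,cy),(w,h),a=cv2.minAreaRect((P[m][:,:2]*1000).astype(np.float32))
    if w<h: w,h,a=h,w,a-90    # long axis (book z) angle
    l=np.radians(a); l=(l+np.pi/2)%np.pi-np.pi/2 ; l = l if l>0 else l+np.pi
    d=np.array([np.cos(l),np.sin(l)]); e=np.array([d[1],-d[0]])
    C=np.array([cx,cy])/1000
    fc=C+d*.0965+e*.0745
    g=P[m][:,:2].mean(0)
    Rm=np.array([[np.cos(YS),np.sin(YS)],[-np.sin(YS),np.cos(YS)]])
    print("rect",round(w),round(h),"centre",C.round(4),"mean",g.round(4),"book z dir deg-90",np.degrees(l)-90,"rel scanner rad",round(l-np.pi/2-YS,3))
    print("foot corner",fc.round(4),"to corner in scanner axes mm",(Rm@(CORNER-fc)*1000).round(1),"head mid",(C-d*.0965).round(4),"front mid",(C-e*.0745).round(4))
    return c
E
python3 - <<'E'
from h import *
plan(); c=flat(); cv2.imwrite("pics/t3.png",cv2.resize(c["image"][155:275,250:420],None,fx=4.5,fy=4.5,interpolation=cv2.INTER_CUBIC))
for q in ("foot_corner","corner"):
  for cc in (c,vision.camera("scene")): print(q,[(at_z(cc,d["position"],.046).round(4),round(d["score"],2)) for d in vision.place_of(cc,q)[:1]])
E
```

```text
clock: 20.23
eef_pos: [0.5235, -0.2022, 0.1413]
tool_rot: [0.035, 0.999, 0.001, -0.0]
ft_force: [-0.5, 0.6, 0.2]
grip_width: 0.0848
grasp_force: 0.0
t 20.23 pos [ 0.5235 -0.2022  0.1413] F [-0.5  0.6  0.2] z [ 0.     0.002 -1.   ] q [-0.37  0.41  0.01  1.17  0.   -0.3 ] w 0.0848
rect 257 179 centre [0.5553 0.0594] mean [0.5375 0.0294] book z dir deg-90 -4.993354797363281 rel scanner rad -0.056
foot corner [0.6379 0.149 ] to corner in scanner axes mm [21.7 10.7] head mid [ 0.5469 -0.0368] front mid [0.4811 0.0658]
foot_corner [(array([0.6139, 0.115 , 0.046 ]), 0.98)]
foot_corner [(array([0.6267, 0.1206, 0.046 ]), 0.58)]
corner [(array([0.6568, 0.166 , 0.046 ]), 0.96)]
corner [(array([0.6654, 0.1499, 0.046 ]), 0.55)]
```

View pics/t3.png

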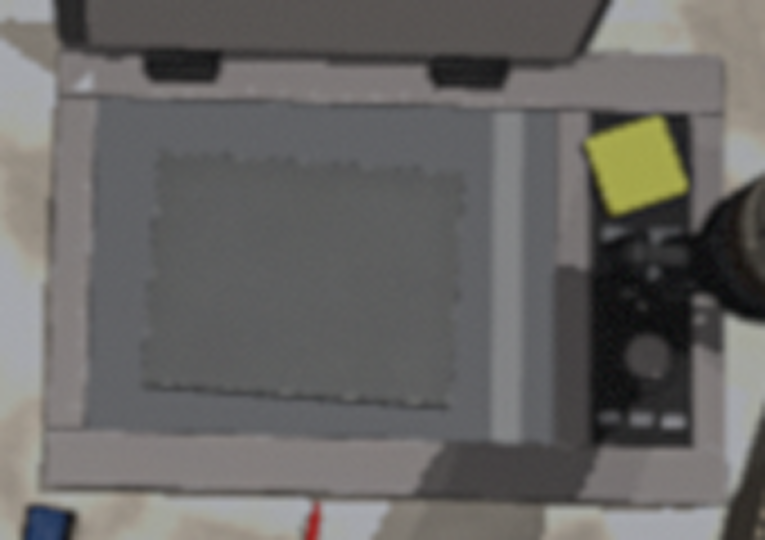

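Book lies flat: crop corners (160,150),(463,172),(450,408),(143,388); glass corner at (98,98). I make the rectangle measurement robust (mask opening).

```bash
python3 - <<'E'
s=open('h.py').read()
s=s.replace('''P=cloud(c).reshape(-1,3); P=P[np.isfinite(P[:,0])]
    m=(P[:,2]>.060)&(P[:,2]<.085)&''','''W=cloud(c); W[...,2]=cv2.medianBlur(np.nan_to_num(W[...,2]).astype(np.float32),5); P=W.reshape(-1,3)
    m=(P[:,2]>.059)&(P[:,2]<.085)&''').replace('''    ang=[]; 
''','''    I=cv2.morphologyEx(m.reshape(W.shape[:2]).astype(np.uint8),cv2.MORPH_OPEN,np.ones((9,9),np.uint8))
    _,L,S,_=cv2.connectedComponentsWithStats(I); m=(L==1+np.argmax(S[1:,4])).ravel()
''')
open('h.py','w').write(s)
from h import *
c=flat()
f=lambda p:(250+p[0]/4.5-.4,155+p[1]/4.5-.4)
q=[at_z(c,f(p),.07)[:2] for p in ((160,150),(463,172),(450,408),(143,388))]
print(np.round(q,4), np.mean(q,0).round(4))
E
```

```text
rect 193 149 centre [0.5385 0.0292] mean [0.5391 0.0306] book z dir deg-90 -4.009986877441406 rel scanner rad -0.039
foot corner [0.6196 0.1203] to corner in scanner axes mm [39.2 39.9] head mid [ 0.5318 -0.067 ] front mid [0.4642 0.0344]
[[ 0.6212  0.1183]
 [ 0.6064 -0.0736]
 [ 0.4569 -0.0621]
 [ 0.4698  0.1293]] [0.5386 0.0279]
```

```bash
python3 -c "
from h import *
plan([.42,.032,.13],down(-.031))"
```

```text
turn [ 0.003 -0.    -0.035]
shift mm from measured, tool axes [118.8 224.2  12.3]
t 20.62 pos [ 0.5238 -0.1996  0.1416] F [-0.7  0.3 -0.5] z [-0.     0.003 -1.   ] q [-0.37  0.41  0.01  1.17  0.   -0.3 ] w 0.0852
```

```bash
python3 -m creep '[[[30,56,3],[0,0,0]],[[30,56,3],[0,0,0]],[[30,56,3],[0,0,0]],[[29,56,3],[0,0,0]],[[0,0,0],[0.003,0,-0.035]],[[0,0,0],[0,0,0]],[[0,0,0],[0,0,0]]]' 85
python3 -c "
from h import *
plan([.425,.032,.046],down(-.031))"
```

```text
clock: 21.5
eef_pos: [0.4224, 0.0266, 0.1307]
tool_rot: [0.017, 1.0, -0.0, 0.0]
ft_force: [0.5, 0.2, -0.3]
grip_width: 0.0851
grasp_force: 0.0
turn [-0.     0.001 -0.003]
shift mm from measured, tool axes [-2.3  5.5 84.7]
t 21.5 pos [0.4224 0.0266 0.1307] F [ 0.5  0.2 -0.3] z [ 0.001 -0.    -1.   ] q [ 0.06  0.17 -0.37  1.04 -0.    0.1 ] w 0.0851
```

```bash
python3 -m creep '[[[0,5,30],[0,0,0]],[[0,0,30],[0,0,0]],[[0,0,17],[0,0,0]],[[0,0,3],[0,0,0]],[[0,0,3],[0,0,0]],[[0,0,0],[0,0,0]]]'
python3 -m creep '[[[-8,0,0],[0,0,0]],[[-8,0,0],[0,0,0]],[[-5,0,0],[0,0,0]],[[-5,0,0],[0,0,0]],[[-5,0,0],[0,0,0]],[[-5,0,0],[0,0,0]],[[-5,0,0],[0,0,0]],[[-5,0,0],[0,0,0]],[[-5,0,0],[0,0,0]],[[0,0,0],[0,0,0]]]'
python3 -c "
from h import *
plan(); flat()"
```

```text
clock: 22.25
eef_pos: [0.4223, 0.0322, 0.0479]
tool_rot: [0.016, 1.0, -0.0, 0.0]
ft_force: [-0.5, 0.5, 0.8]
grip_width: 0.0851
grasp_force: 0.0
clock: 23.5
eef_pos: [0.474, 0.0311, 0.0476]
tool_rot: [0.016, 1.0, 0.0, 0.001]
ft_force: [0.7, -0.9, 0.5]
grip_width: 0.0846
grasp_force: 0.0
t 23.5 pos [0.474  0.0311 0.0476] F [ 0.7 -0.9  0.5] z [ 0.002  0.    -1.   ] q [ 0.07  0.36 -0.35  0.86  0.    0.1 ] w 0.0846
rect 191 149 centre [0.5587 0.0317] mean [0.5793 0.0601] book z dir deg-90 -0.0980377197265625 rel scanner rad 0.029
foot corner [0.6334 0.1281] to corner in scanner axes mm [25.6 31.7] head mid [ 0.5586 -0.0648] front mid [0.4842 0.0319]
```

```bash
python3 -m creep '[[[-4,0,0],[0,0,0]],[[-4,0,0],[0,0,0]],[[-3,0,0],[0,0,0]],[[-3,0,0],[0,0,0]],[[-2,0,0],[0,0,0]],[[-2,0,0],[0,0,0]],[[0,0,0],[0,0,0]]]'
python3 -m creep '[[[-2,0,0],[0,0,0]],[[-2,0,0],[0,0,0]],[[0,0,0],[0,0,0]]]'
```

```text
clock: 24.42
eef_pos: [0.4908, 0.0303, 0.0474]
tool_rot: [0.016, 1.0, -0.0, -0.0]
ft_force: [-3.2, 0.2, 3.5]
grip_width: 0.0848
grasp_force: 1.9
clock: 24.8
eef_pos: [0.495, 0.0302, 0.0474]
tool_rot: [0.016, 1.0, -0.0, 0.0]
ft_force: [-2.6, 0.2, 2.0]
grip_width: 0.0851
grasp_force: 1.6
```

```bash
python3 -m creep '[[[-1.5,0,0],[0,0,0]],[[0,0,0],[0,0,0]]]'
python3 -m creep '[[[-1.5,0,0],[0,0,0]],[[0,0,0],[0,0,0]]]';python3 -m creep '[[[-1.5,0,0],[0,0,0]],[[0,0,0],[0,0,0]]]'
python3 -c "
from h import *
plan(); flat()"
```

```text
clock: 25.05
eef_pos: [0.4961, 0.0301, 0.0474]
tool_rot: [0.016, 1.0, -0.0, -0.0]
ft_force: [-4.8, 0.4, 3.2]
grip_width: 0.0852
grasp_force: 2.1
clock: 25.3
eef_pos: [0.4973, 0.0301, 0.0474]
tool_rot: [0.016, 1.0, -0.0, -0.0]
ft_force: [-5.9, 0.2, 2.4]
grip_width: 0.085
grasp_force: 2.5
clock: 25.55
eef_pos: [0.4973, 0.0301, 0.0472]
tool_rot: [0.016, 1.0, -0.0, -0.002]
ft_force: [-7.9, 1.2, 7.2]
grip_width: 0.0851
grasp_force: 4.2
t 25.55 pos [0.4973 0.0301 0.0472] F [-7.9  1.2  7.2] z [-0.004 -0.    -1.   ] q [ 0.06  0.4  -0.29  0.89  0.    0.09] w 0.0851
rect 147 100 centre [0.5827 0.0774] mean [0.5923 0.0887] book z dir deg-90 89.50768280029297 rel scanner rad 1.593
foot corner [0.4869 0.1527] to corner in scanner axes mm [172.9  11.7] head mid [0.6792 0.0765] front mid [0.5821 0.0029]
```

```bash
python3 -m creep '[[[8,0,0],[0,0,0]],[[10,0,0],[0,0,0]],[[0,0,-45],[0,0,0]],[[0,0,-45],[0,0,0]],[[0,-50,0],[0,0,-0.175]],[[0,0,0],[0,0,-0.175]],[[0,0,0],[0,0,-0.175]],[[0,0,0],[0,0,-0.175]],[[0,0,0],[0,0,-0.175]],[[0,0,0],[0,0,-0.175]],[[0,0,0],[0,0,-0.175]],[[0,0,0],[0,0,-0.175]]]'
python3 -m creep '[[[0,0,0],[0,0,-0.17]],[[40,0,0],[0,0,0]],[[40,0,0],[0,0,0]],[[0,0,0],[0,0,0]]]'
python3 -c "
from h import *
flat();plan([.575,-.12,.047],R.from_euler('z',np.pi/2)*down(-.031))"
```

```text
clock: 27.1
eef_pos: [0.4799, -0.0187, 0.1375]
tool_rot: [-0.633, 0.774, -0.0, 0.0]
ft_force: [-0.1, 0.6, 0.9]
grip_width: 0.085
grasp_force: 0.0
clock: 27.6
eef_pos: [0.477, -0.1007, 0.1375]
tool_rot: [-0.693, 0.721, -0.001, 0.0]
ft_force: [0.2, -0.6, -0.2]
grip_width: 0.0852
grasp_force: 0.0
rect 191 150 centre [0.5814 0.0319] mean [0.5793 0.0309] book z dir deg-90 -1.1846618652343892 rel scanner rad 0.01
foot corner [0.6579 0.1269] to corner in scanner axes mm [ 1.1 32.2] head mid [ 0.5794 -0.0645] front mid [0.5069 0.0335]
turn [-0.001 -0.    -0.007]
shift mm from measured, tool axes [ 16.8 -98.8  90.5]
t 27.65 pos [ 0.4769 -0.0995  0.1375] F [-1.   0.5 -0.3] z [ 0.001 -0.    -1.   ] q [-0.21  0.28 -0.2   1.09 -0.   -1.74] w 0.0854
```

```bash
python3 -m creep '[[[8,-49,0],[0,0,0]],[[9,-49,0],[0,0,0]],[[0,0,30],[0,0,0]],[[0,0,30],[0,0,0]],[[0,0,20],[0,0,0]],[[0,0,5],[0,0,0]],[[0,0,5],[0,0,0]],[[0,0,0],[0,0,0]]]'
python3 -m creep '[[[-10,0,0],[0,0,0]],[[-10,0,0],[0,0,0]],[[-10,0,0],[0,0,0]],[[-6,0,0],[0,0,0]],[[-5,0,0],[0,0,0]],[[-5,0,0],[0,0,0]],[[-5,0,0],[0,0,0]],[[-5,0,0],[0,0,0]],[[-5,0,0],[0,0,0]],[[0,0,0],[0,0,0]]]'
python3 -c "
from h import *
plan()"
```

```text
clock: 28.65
eef_pos: [0.5746, -0.1188, 0.048]
tool_rot: [-0.695, 0.719, -0.0, 0.0]
ft_force: [-0.2, 0.6, 0.2]
grip_width: 0.085
grasp_force: 0.0
clock: 29.9
eef_pos: [0.5762, -0.0573, 0.0474]
tool_rot: [-0.695, 0.719, 0.0, 0.0]
ft_force: [-1.6, -2.6, 1.4]
grip_width: 0.085
grasp_force: 1.0
t 29.9 pos [ 0.5762 -0.0573  0.0474] F [-1.6 -2.6  1.4] z [-0.001  0.001 -1.   ] q [-0.1   0.53 -0.06  0.98  0.   -1.64] w 0.085
```

```bash
python3 -m creep '[[[-3,0,0],[0,0,0]],[[-3,0,0],[0,0,0]],[[-2,0,0],[0,0,0]],[[-2,0,0],[0,0,0]],[[0,0,0],[0,0,0]]]'
for a in 1; do python3 -m creep '[[[-1.5,0,0],[0,0,0]],[[-1.5,0,0],[0,0,0]],[[0,0,0],[0,0,0]]]'; done
python3 -c "
from h import *
plan()"
```

```text
clock: 30.52
eef_pos: [0.5766, -0.0477, 0.0474]
tool_rot: [-0.695, 0.719, 0.0, -0.0]
ft_force: [-1.8, -3.1, 1.7]
grip_width: 0.0851
grasp_force: 1.6
clock: 30.9
eef_pos: [0.5767, -0.0449, 0.0473]
tool_rot: [-0.695, 0.719, 0.0, -0.0]
ft_force: [-1.6, -3.6, 1.0]
grip_width: 0.0853
grasp_force: 1.7
t 30.9 pos [ 0.5767 -0.0449  0.0473] F [-1.6 -3.6  1. ] z [-0.  0. -1.] q [-0.08  0.53 -0.06  0.97  0.   -1.61] w 0.0853
```

```bash
python3 -m creep '[[[-1.5,0,0],[0,0,0]],[[0,0,0],[0,0,0]]]'; python3 -m creep '[[[-1.5,0,0],[0,0,0]],[[0,0,0],[0,0,0]]]'; python3 -m creep '[[[-1.5,0,0],[0,0,0]],[[0,0,0],[0,0,0]]]'
```

```text
clock: 31.15
eef_pos: [0.5767, -0.0434, 0.0474]
tool_rot: [-0.695, 0.719, 0.0, -0.0]
ft_force: [-1.5, -3.5, 2.4]
grip_width: 0.0851
grasp_force: 1.8
clock: 31.4
eef_pos: [0.5768, -0.0425, 0.0474]
tool_rot: [-0.695, 0.719, -0.0, -0.001]
ft_force: [-2.1, -5.0, 0.1]
grip_width: 0.0848
grasp_force: 2.6
clock: 31.65
eef_pos: [0.5768, -0.0425, 0.0474]
tool_rot: [-0.694, 0.72, -0.001, -0.002]
ft_force: [-2.0, -8.9, 1.4]
grip_width: 0.0852
grasp_force: 4.6
```

```bash
python3 -m creep '[[[6,0,0],[0,0,0]],[[15,0,0],[0,0,0]],[[30,0,-30],[0,0,0]],[[50,0,-40],[0,0,0]],[[40,0,-20],[0,0,0]],[[0,0,0],[0,0,0]]]' 0
python3 - <<'E'
from h import *
c=flat(); plan([.489,-.188,.12])
g=lambda cc,q:[(at_z(cc,d["position"],.072).round(4).tolist(),round(d["score"],2)) for d in vision.place_of(cc,q)[:2]]
s=vision.camera("scene"); print(g(c,"start_button_top"),g(s,"start_button_top"))
cv2.imwrite("pics/t4.png",cv2.resize(c["image"][155:275,250:420],None,fx=4.5,fy=4.5,interpolation=cv2.INTER_CUBIC))
E
```

```text
clock: 32.4
eef_pos: [0.5735, -0.1838, 0.1389]
tool_rot: [-0.693, 0.721, -0.002, 0.001]
ft_force: [0.4, -0.4, 0.6]
grip_width: -0.0001
grasp_force: 0.0
rect 193 150 centre [0.5829 0.0665] mean [0.5816 0.0676] book z dir deg-90 -1.7851867675781108 rel scanner rad -0.0
foot corner [0.6604 0.1606] to corner in scanner axes mm [-0.3 -1.6] head mid [ 0.5799 -0.03  ] front mid [0.5084 0.0688]
shift mm from measured, tool axes [ 9.3 83.3 17.1]
t 32.45 pos [ 0.5726 -0.1819  0.1373] F [-0.3  0.5  0.2] z [ 0.002  0.    -1.   ] q [-0.31  0.49  0.12  1.2   0.   -1.84] w -0.0001
[([0.4844, -0.1878, 0.072], 0.4)] [([0.4959, -0.1963, 0.072], 0.53)]
```

View pics/t4.png

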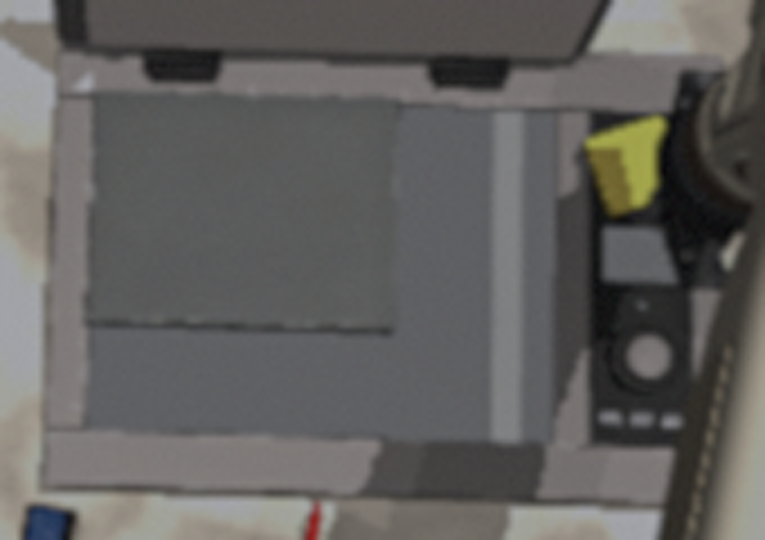

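The book lies flush in the corner (its edges meet the stops at crop (95,97)); the button is at (650,356), i.e. ≈(0.489,-0.188). Now above the button.

```bash
python3 -m creep '[[[4,42,0],[0,0,0]],[[5,41,0],[0,0,0]],[[0,0,20],[0,0,0]],[[0,0,20],[0,0,0]],[[0,0,0],[0,0,0]],[[0,0,0],[0,0,0]]]'
python3 -c "
from h import *
plan([.489,-.188,.072])"
```

```text
clock: 33.35
eef_pos: [0.4889, -0.1856, 0.0966]
tool_rot: [-0.695, 0.719, 0.0, -0.0]
ft_force: [0.1, 0.3, -0.1]
grip_width: -0.0001
grasp_force: 0.0
shift mm from measured, tool axes [ 2.3 -0.2 24.6]
t 33.35 pos [ 0.4889 -0.1856  0.0966] F [ 0.1  0.3 -0.1] z [-0.001  0.    -1.   ] q [-0.36  0.38 -0.16  1.02 -0.   -1.9 ] w -0.0001
```

```bash
python3 -m creep '[[[2,0,12],[0,0,0]],[[0,0,8],[0,0,0]],[[0,0,2],[0,0,0]],[[0,0,2],[0,0,0]],[[0,0,0],[0,0,0]]]'
python3 -m creep '[[[0,0,1.5],[0,0,0]],[[0,0,1.5],[0,0,0]],[[0,0,0],[0,0,0]]]'
python3 -m creep '[[[0,0,1],[0,0,0]],[[0,0,1],[0,0,0]],[[0,0,0],[0,0,0]]]'
```

```text
clock: 33.98
eef_pos: [0.4884, -0.1883, 0.0726]
tool_rot: [-0.694, 0.719, 0.0, -0.0]
ft_force: [-1.6, 0.6, 1.8]
grip_width: -0.0003
grasp_force: 0.8
clock: 34.35
eef_pos: [0.4886, -0.1884, 0.0697]
tool_rot: [-0.695, 0.719, -0.0, -0.0]
ft_force: [-1.4, 0.2, 3.3]
grip_width: -0.0
grasp_force: 1.6
clock: 34.72
eef_pos: [0.4887, -0.1884, 0.0676]
tool_rot: [-0.695, 0.719, -0.0, -0.0]
ft_force: [-2.7, 0.6, 4.8]
grip_width: 0.0
grasp_force: 2.2
```

```bash
python3 -m creep '[[[0,0,1],[0,0,0]],[[0,0,1],[0,0,0]],[[0,0,0],[0,0,0]],[[0,0,0],[0,0,0]]]'
python3 -m creep '[[[0,0,-10],[0,0,0]],[[0,0,-30],[0,0,0]],[[0,0,-40],[0,0,0]],[[0,0,0],[0,0,0]],[[0,0,0],[0,0,0]],[[0,0,0],[0,0,0]]]'
python3 -c "
from h import *
flat(); plan()"
```

```text
clock: 35.22
eef_pos: [0.4887, -0.1884, 0.0669]
tool_rot: [-0.695, 0.719, -0.0, -0.0]
ft_force: [-5.0, 1.5, 13.1]
grip_width: 0.0002
grasp_force: 6.6
clock: 35.98
eef_pos: [0.4877, -0.188, 0.144]
tool_rot: [-0.695, 0.719, 0.001, -0.001]
ft_force: [-0.5, 1.1, -0.1]
grip_width: 0.0003
grasp_force: 0.0
rect 193 150 centre [0.5826 0.0665] mean [0.5817 0.0672] book z dir deg-90 -1.657661437988267 rel scanner rad 0.002
foot corner [0.6599 0.1608] to corner in scanner axes mm [ 0.1 -1.8] head mid [ 0.5799 -0.03  ] front mid [0.5082 0.0686]
t 36.02 pos [ 0.4878 -0.188   0.1441] F [-0.2  0.1 -0.8] z [-0.003  0.001 -1.   ] q [-0.37  0.34 -0.09  1.14 -0.   -1.9 ] w 0.0001
```

Button bottomed (13 N) and released; book flush.

```bash
python3 -c "
from h import *
print(workorder.job_done())"
```

```text
the job is handed in; nothing more can be done
None
```

The job is handed in at about 36 s: the book lies flat on its cover, measured within 2 mm of the corner and parallel to the left stop, and the start button was pressed to its stop and released; no verdict came back.

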